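Nudge the egg-shaped speaker into its charging seat

ROBOT

A 6-joint arm with a two-finger parallel gripper is mounted at the origin on the work surface; the furniture and walls round the work are solid. World frame = base frame: x ahead of the robot, y to its left, z up, the work surface at z = 0. Lengths are in m, angles in rad, forces in N, time in s.
With the tool pointing down it reaches from about 0.375 to 0.975 m from the base axis. Payload 3.8 kg.
Tool frame: the origin (TCP) lies midway between the tips of the shut fingers; the grasp point (between the pads) lies 19 mm behind it; z points along the fingers, y is the line along which they close (so a half turn about z gives the same grasp; the last joint's range is limited). The gripper opens to 85 mm and grips with 20 to 120 N. Pads are 22 mm wide; open, the fingers measure 114 mm over their backs; the gripper's body (76 mm by 85 mm) begins 54 mm behind the grasp point. The pads swing forward as they close: fully open they stand 13 mm farther back than shut.
Start: joints at [-1.291, 0.264, 1.604, -0, 1.274, -0.037], TCP at [0.21, -0.641, 0.231] pointing down, gripper open.
Joint ranges: [-2.63, 2.63], [-0.94, 2.18], [0.31, 2.57], [-1.31, 4.45], [0, 2.66], [-2.55, 2.55]. Speed limits (rad/s): [2.57, 2.57, 3.14, 3.14, 3.14, 3.14].

INTERFACE

Orientations are given as a rotation vector (axis times angle).
In Python, from workcell import status, read_camera, workorder, masks_of gives the robot as it stands.
- The arm moves only by the tool drive_tool, never from a script. Its argument "rows" is a list of rows, each a list of 7 numbers: the turn, a rotation vector about the tool's x, y, z in degrees, then the shift along the tool's x, y, z in m, then the opening, from 0 (shut) to 1 (fully open). In form: [[ax, ay, az, tx, ty, tz, claw], ...]. A call has 1 to 8 rows; each row shifts and turns the commanded pose from where the row before left it, along the tool's axes as they then stand; what a row does not reach is not made up. A row lasts 1/12 s, in which the tool goes at most 41.7 mm and 7.16 degrees, less where a joint would pass 70% of its speed; a pose out of reach is approached as far as the arm can. A call is refused whole if a number of a shift passes 0.0417 or a number of a turn 7.16, either way. A call with a gripper value outside its range is refused whole. The fingers move at their own pace and stop on an object; "force" is the grip in N (left out, the last holds). Time passes only in rows, so rows that do not move let the fingers close. It gives the time, the measured TCP pose, the force, the opening and the grip force at its end, in the units of the state.
- status.read_state(): the state, without advancing time (a new reading comes with each control period).
- read_camera(name): name is "scene" or "side" or "wrist"; returns a dict with "color" (420x560x3 uint8, red, green, blue), "intrinsics" (3x3 intrinsics, pixels), "world_from_camera" (4x4, takes a point from camera to world coordinates); the wrist camera has in their place "mount" (4x4, takes a point from camera to tool coordinates, whose origin is the TCP and whose axes are the flange's). Camera axes: x right, y up, looking along -z (the intrinsics and any distortion apply to the point x, -y, -z); pixel columns grow to the right and rows downward; lengths in m; the calibration is good to about 2 mm. A picture is of the moment at which its call begins: read the wrist's pose just before it. There is no depth.
- workorder.finish_job(): hands the job in; it is judged then, once.
Trained networks look in a picture, given as the dict that the camera call returned (one of the last four; its "shot" number tells which), for a name from the list of things; names that differ only in an ending like _2 or _b are one class to them, and where a whole thing is asked for, a point or a joint stands for the part that bears it (a point fixed in the world has none). Each returns a list of dicts, best first, with "score" (0 to 1); they miss things now and then, are a little off and sometimes report something else, mostly with a low value. They report only what shows in the picture. A call takes as long as a camera call. They do not tell look-alikes from the thing itself.
- masks_of(picture, name): "mask" (420x560 bool, what is visible of it) and "bbox" ([left, top, right, bottom] in pixels, round what is visible of it).
The state is a dict: "time": time; "q": joint angles; "joint_vel": joint speeds; "joint_torque": joint torques, N m; "tool_pos": TCP position; "tcp_rot": TCP orientation; "wrist_force": force on the tool from outside, world axes, zero at the start; "torque": the same for the moment, N m; "width": opening from 0.0 (shut) to 1.0 (fully open); "grip_force": force on a finger pad.
Only numpy, scipy, OpenCV 4.12 (cv2) and the standard library are available. Lean on these libraries where they do the work, as an engineer would, in place of code of your own. Each camera call takes 0.05 s, during which the arm holds its last target. There are 200 camera calls.

TASK

The little egg-shaped speaker was put back askew on its round wooden charging cradle, so it is not charging. Without gripping or lifting it, nudge it along with light taps low on its side, with the fingers' tips or outsides, until its foot drops into the round seat in the middle of the cradle and it stands upright there. Do not tip it over or knock it off, and leave the other things on the desk where they are.

Things in the scene. Friction and masses are not known exactly. Their poses are not given: they have to be found in the camera images.
- speaker: Loose egg-shaped speaker: grey fabric, copper band, white cap; 66 mm high, 60 mm across, 0.2 to 0.3 kg. It stands on a flat black foot only 38 mm across, 6 mm high, so it tips if pushed high up but slides if pushed at or below its widest part (friction about 0.4). Origin: centre of the foot's underside; z up through its middle, yaw does not matter.
- speaker_waist (a point): Point on the speaker's middle axis 21 mm above the foot's underside, where the egg is widest: 60 mm across (57 mm at 6 mm below and 12 mm above this). The centre of mass is about 8 mm higher.
- cradle: Charging cradle, fixed on the right-hand desk pad: round puck of pale wood, 94 mm across, flat top 14 mm above the desk. Origin: centre of its underside, on the desk. A port in its side and a pilot light on top play no part.
- seat (a point): Centre of the floor of the cradle's round, black-lined seat: 43 mm across, 3 mm deep below the flat top, floor 11 mm above the desk. The speaker's foot fits in with 2.5 mm to spare all round; where it overhangs the seat it may rock up to 0.3 rad towards the middle.
- mouse: Bystander, loose: black wireless mouse, 111x62x38 mm. Origin: centre of its underside.
- magnifier: Bystander, loose: brass-rimmed reading glass with a black handle, lying flat, 79x186x19 mm. Origin: centre of its underside.
- ink_bottle: Bystander, loose: square dark-blue glass ink bottle with a black cap, 48x48x60 mm. Origin: centre of its underside. It stays at least 12 cm from the cradle's middle, like all bystanders.
- red_clip: Bystander, loose: red binder clip standing on its spine, wire levers up, 23x32x43 mm. Origin: centre of its underside.
- rubber_stamp: Bystander, loose: rubber stamp standing on its wooden block, dark turned handle, 24x44x68 mm. Origin: centre of its underside.
Mind the look-alikes: they are no part of the job. What is shaped like the speaker but pink or red is not meant.

How it is judged:
At the end, for the whole second after the job is handed in: The speaker stands at rest in the seat: its foot's underside on the seat's floor (within 1.5 mm), within 4 mm of the seat's middle, upright within 0.04 rad (horizontal distance between speaker and seat below 0.004 m and z of speaker in the frame of seat between -0.0015 and 0.0015 m and angle between speaker's own z axis and vertical below 0.04 rad and linear speed of speaker below 0.01 m/s); the robot touches nothing.
It fails at once if the speaker is tipped by more than 0.45 rad (26 degrees) (angle between speaker's own z axis and vertical above 0.45 rad).
It fails at once if the speaker is knocked off or pushed over the cradle's edge (its foot's middle more than 38 mm from the seat's middle, or below the seat's floor) (horizontal distance between speaker and seat above 0.038 m or z of speaker in the frame of seat below -0.004 m).
It fails at once if the speaker is gripped (the fingers touch its body on two opposite sides at once), or lifted or carried: its foot leaves the cradle's top by 4 mm while upright, or by 10 mm at all (z of speaker in the frame of seat above 0.013 m or (z of speaker in the frame of seat above 0.007 m and angle between speaker's own z axis and vertical below 0.12 rad) or (contact force between the fingers and speaker_c1 above 0.3 N and contact force between the fingers and speaker_c5 above 0.3 N) or (contact force between the fingers and speaker_c2 above 0.3 N and contact force between the fingers and speaker_c6 above 0.3 N) or (contact force between the fingers and speaker_c3 above 0.3 N and contact force between the fingers and speaker_c7 above 0.3 N) or (contact force between the fingers and speaker_c4 above 0.3 N and contact force between the fingers and speaker_c8 above 0.3 N)).
It fails at once if the speaker is struck, squeezed or pressed by the robot with more than 15 N (contact force between any of the fingers, the arm and speaker above 15 N).
It fails at once if a bystander (mouse, magnifier, ink bottle, red clip, rubber stamp) is moved by more than 10 mm (distance of any of mouse, magnifier, ink_bottle, red_clip, rubber_stamp from where it was at the start of the episode above 0.01 m).
It also fails if it takes over 45 s, if anything falls off the work surface, if the arm or the gripper's body presses on something with over 40 N, if the wrist force passes 120 N, or if a joint passes its speed limit or range.

## Working session

There is one attempt and no reset: what is moved stays moved. The work goes in short steps, Python scripts to look and compute and a tool call to move; the robot and the scene stay as the last step left them, time stands still between calls to the robot, and variables do not carry over. Pictures are saved under pics/ and viewed, at most 10 in all, crops included, and the job is handed in when it is done.

Besides the shell and the picture viewer there is one more tool, called after "Request:" as name(argument=value, ...), one argument or row to a line, values as JSON. drive_tool: Moves the arm, as the interface text tells. Its arguments: {"type":"object","properties":{"rows":{"type":"array"},"force":{"type":"number"}},"required":["rows"]}

```bash
mkdir -p pics; cat > h.py <<'E'
import numpy as np, cv2
from workcell import status, read_camera, workorder, masks_of
from scipy.spatial.transform import Rotation as R
def cam(n):
    s=status.read_state(); p=read_camera(n)
    if 'world_from_camera' in p: W=np.array(p['world_from_camera'])
    else:
        T=np.eye(4);T[:3,:3]=R.from_rotvec(s['tcp_rot']).as_matrix();T[:3,3]=s['tool_pos'];W=T@np.array(p['mount'])
    p['W']=W;p['K']=np.array(p['intrinsics']);return p
def pix(p,X):
    X=np.atleast_2d(X);c=(X-p['W'][:3,3])@p['W'][:3,:3];c=c*[1,-1,-1];u=c@p['K'].T;return u[:,:2]/u[:,2:]
def onz(p,uv,z):
    d=np.linalg.inv(p['K'])@[uv[0],uv[1],1];d=p['W'][:3,:3]@(d*[1,-1,-1]);o=p['W'][:3,3];return o+d*(z-o[2])/d[2]
def save(n,im): cv2.imwrite('pics/'+n+'.png',im[:,:,::-1])
E
python3 - <<'E'
from h import *
ims=[]
for n in ['scene','side','wrist']:
    p=cam(n);ims.append(p['color'])
    print(n,[k for k in p if k not in('color','W','K')],p['W'][:3,3].round(3))
    for t in ['speaker','cradle','ink_bottle','rubber_stamp','red_clip','mouse','magnifier']:
        for m in masks_of(p,t):
            b=m['bbox'];c=((b[0]+b[2])/2,(b[1]+b[3])/2)
            print(' ',t,round(m['score'],2),np.round(b),onz(p,c,.02).round(3))
save('a',np.hstack([cv2.resize(i,(400,300)) for i in ims[:2]])); save('scene',ims[0])
save('w',ims[2]);save('side',ims[1])
print(status.read_state())
E
```

```text
scene ['intrinsics', 'world_from_camera', 'shot'] [0.286 0.218 0.705]
  speaker 0.96 [308. 174. 331. 201.] [ 0.572 -0.344  0.02 ]
  speaker 0.66 [242. 206. 277. 240.] [ 0.621 -0.2    0.02 ]
  speaker 0.55 [245. 213. 291. 254.] [ 0.594 -0.189  0.02 ]
  cradle 0.84 [247. 212. 294. 252.] [ 0.591 -0.194  0.02 ]
  cradle 0.33 [177. 152. 242. 216.] [ 0.768 -0.226  0.02 ]
  ink_bottle 0.75 [138. 231. 167. 270.] [ 0.749 -0.039  0.02 ]
  ink_bottle 0.69 [247. 208. 294. 252.] [ 0.594 -0.197  0.02 ]
  ink_bottle 0.26 [285. 335. 350. 393.] [ 0.386 -0.025  0.02 ]
  rubber_stamp 0.81 [342. 148. 361. 176.] [ 0.553 -0.447  0.02 ]
  red_clip 0.42 [297. 142. 308. 160.] [ 0.66  -0.418  0.02 ]
  mouse 0.74 [284. 337. 349. 396.] [ 0.386 -0.021  0.02 ]
  mouse 0.64 [138. 234. 168. 271.] [ 0.744 -0.036  0.02 ]
  magnifier 0.68 [178. 154. 240. 216.] [ 0.767 -0.225  0.02 ]
side ['intrinsics', 'world_from_camera', 'shot'] [ 0.084 -1.106  0.438]
  speaker 0.86 [280. 204. 304. 234.] [ 0.64 -0.14  0.02]
  speaker 0.79 [302. 235. 324. 265.] [ 0.587 -0.326  0.02 ]
  speaker 0.72 [264. 193. 284. 220.] [ 0.642 -0.03
[... 438 characters left out ...]
373]
{'time': 1.2, 'q': array([-1.29091825e+00,  2.63909534e-01,  1.60402986e+00, -2.45590715e-05,
        1.27371500e+00, -3.69273304e-02]), 'joint_vel': array([ 1.35221873e-03,  3.50575310e-04,  2.38107252e-05, -1.07880770e-03,
        4.09641657e-04, -1.77477838e-03]), 'joint_torque': array([ 3.45095832e-04, -5.15081477e+01, -3.67722702e+01,  1.33825065e-04,
        1.11682475e-03, -2.96135170e-05]), 'tool_pos': array([ 0.21025015, -0.64139257,  0.23125714]), 'tcp_rot': array([-3.10220200e+00, -4.95560240e-01,  4.83669354e-05]), 'wrist_force': array([0.16419478, 0.16767082, 0.67676394]), 'torque': array([0.03956385, 0.02123405, 0.00065639]), 'grip_force': 0.0, 'width': 1.0031079707109507}
```

View scene.

```bash
python3 - <<'E'
import cv2,numpy as np
s=cv2.imread('pics/scene.png');d=cv2.imread('pics/side.png')
a=cv2.resize(s[130:290,120:380],(800,492))[:, :]
cv2.imwrite('pics/c1.png',cv2.resize(s[130:280,130:380],(800,480),interpolation=2))
cv2.imwrite('pics/c2.png',cv2.resize(d[170:300,240:410],(784,600),interpolation=2))
E
```

```text
(no output)
```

View pics/c1.png

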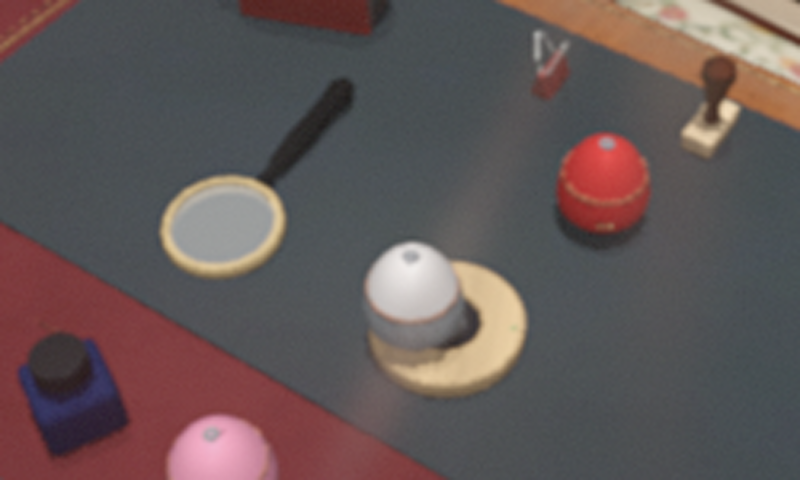

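View pics/c2.png

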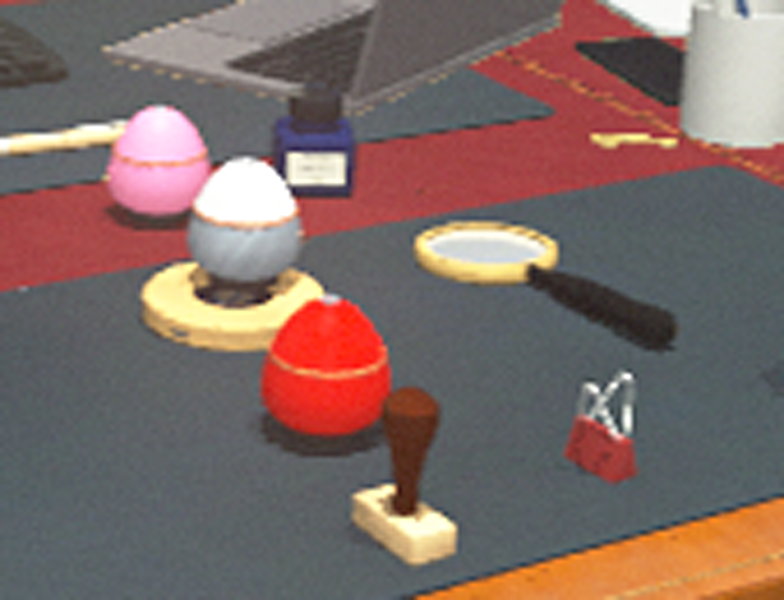

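```bash
python3 - <<'E'
from h import *
from scipy.optimize import least_squares
sc=cam('scene');sd=cam('side')
f=lambda c,o,s:(np.array(c)/s+o)-.0
dot=f((411,256),(130,130),3.2)
print('dot',onz(sc,dot,.080))
w=f((244.5,225),(240,170),4.61);print('side waist',onz(sd,w,.037))
t=np.linspace(0,2*np.pi,200)
def circ(x,y,r,z): return np.c_[x+r*np.cos(t),y+r*np.sin(t),0*t+z]
def res(v):
    a=pix(sc,np.r_[circ(*v,.047,.014),circ(*v,.047,0)]);b=pix(sd,np.r_[circ(*v,.047,.014),circ(*v,.047,0)])
    return [a[:,0].max()-(130+527/3.2),a[:,1].max()-(130+392/3.2),a[:,1].min()-(130+261/3.2),b[:,0].min()-(240+141/4.61),b[:,0].max()-(240+325/4.61),b[:,1].max()-(170+350/4.61)]
r=least_squares(res,[.59,-.2]);print('cradle',r.x,r.fun)
w=cam('wrist');print(np.array(w['mount']).round(3),w['K'])
E
```

```text
dot [ 0.61089828 -0.18668009  0.08      ]
side waist [ 0.61958424 -0.17834882  0.037     ]
cradle [ 0.59866618 -0.20348678] [-0.19037979  0.70752464 -1.4115677  -0.084382   -0.51721242 -0.07480429]
[[ 0.     0.951  0.31   0.079]
 [ 1.    -0.    -0.    -0.001]
 [-0.     0.31  -0.951 -0.142]
 [ 0.     0.     0.     1.   ]] [[314.34838445   0.         285.62826916]
 [  0.         314.34838445 203.49169282]
 [  0.           0.           1.        ]]
```

Request:
drive_tool(
  rows=[
    [0,0,-6.8,0,0,0,0],
    [0,0,-6.8,0,0,0,0],
    [0,0,-6.8,0,0,0,0],
    [0,0,-6.8,0,0,0,0],
    [0,0,-6.8,0,0,0,0],
    [0,0,0,0.037,0.0024,0.002,0],
    [0,0,0,0.037,0.0024,0.002,0],
    [0,0,0,0.037,0.0024,0.002,0],
  ],
  force=20,
)

```text
time: 2.02
tool_pos: [0.2843, -0.5576, 0.2252]
tcp_rot: [2.823, 1.378, 0.0]
wrist_force: [0.6, 0.2, 0.8]
width: 0.004
grip_force: 0.0
```

Request:
drive_tool(
  rows=[
    [0,0,0,0.037,0.0024,0.002,0],
    [0,0,0,0.037,0.0024,0.002,0],
    [0,0,0,0.037,0.0024,0.002,0],
    [0,0,0,0.037,0.0024,0.002,0],
    [0,0,0,0.037,0.0024,0.002,0],
    [0,0,0,0.037,0.0024,0.002,0],
    [0,0,0,0.037,0.0024,0.002,0],
    [0,0,0,0.037,0.0024,0.002,0],
  ],
)

```text
time: 2.68
tool_pos: [0.4819, -0.3347, 0.2095]
tcp_rot: [2.821, 1.381, 0.0]
wrist_force: [-0.3, -0.7, -0.3]
width: 0.001
grip_force: 0.0
```

Request:
drive_tool(
  rows=[
    [0,0,0,0.037,0.0024,0.002,0],
    [0,0,0,0.037,0.0024,0.002,0],
    [0,0,0,0.037,0.0024,0.002,0],
    [0,0,0,0.037,0.0024,0.002,0],
    [0,0,0,0.037,0.0024,0.002,0],
    [0,0,0,0,0,0,0],
    [0,0,0,0,0,0,0],
    [0,0,0,0,0,0,0],
  ],
)

```text
time: 3.35
tool_pos: [0.6036, -0.1975, 0.1991]
tcp_rot: [2.821, 1.382, -0.001]
wrist_force: [0.4, -0.2, 0.5]
width: -0.0
grip_force: 0.0
```

```bash
python3 - <<'E'
from h import *
s=status.read_state();M=R.from_rotvec(s['tcp_rot']).as_matrix()
print(s['time'],s['tool_pos'].round(4),M.round(3),s['width'])
p=cam('wrist');np.savez('w1',W=p['W'],K=p['K'],c=p['color'])
save('w1',p['color'])
for t in ['speaker','cradle']:
    for m in masks_of(p,t): print(t,m['score'],m['bbox'])
E
```

```text
3.35 [ 0.6036 -0.1975  0.1991] [[ 0.613  0.79  -0.001]
 [ 0.79  -0.613 -0.   ]
 [-0.001 -0.    -1.   ]] -0.00027572374799647017
speaker 0.95 [175.2, 0.0, 244.2, 60.9]
speaker 0.9 [258.6, 143.6, 319.6, 199.3]
speaker 0.89 [317.4, 263.8, 361.1, 305.5]
cradle 0.87 [239.8, 138.5, 329.0, 224.7]
```

View pics/w1.png

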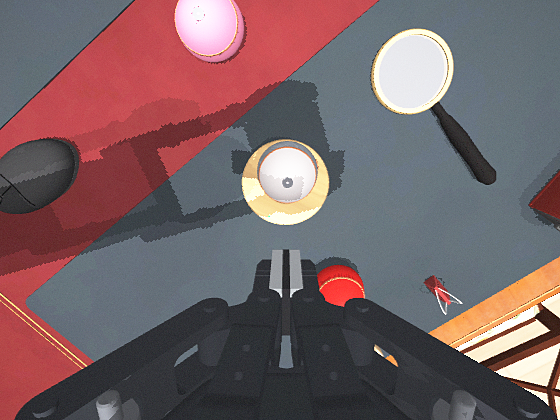

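```bash
cat >> h.py <<'E'
from scipy.optimize import least_squares
t=np.linspace(0,2*np.pi,120)
def circ(x,y,r,z): return np.c_[x+r*np.cos(t),y+r*np.sin(t),0*t+z]
def egg(x,y,z0):
    h=np.linspace(.006,.066,25);a=np.where(h<.021,.0192,.0452)
    return np.vstack([circ(x,y,.030*np.sqrt(np.maximum(0,1-((k-.021)/b)**2)),z0+k) for k,b in zip(h,a)])
def bb(u): return np.r_[u.min(0),u.max(0)]
def fitc(p,b,x0,w=(1,1,1,1)):
    r=least_squares(lambda v:(bb(pix(p,np.r_[circ(*v,.047,.014),circ(*v,.047,0)]))-b)*w,x0);return r.x,r.fun
def fite(p,b,x0,z0=.014,w=(1,1,1,1)):
    r=least_squares(lambda v:(bb(pix(p,egg(*v,z0)))-b)*w,x0);return r.x,r.fun
E
python3 - <<'E'
from h import *
d=np.load('w1.npz');p=dict(W=d['W'],K=d['K']);c=d['c']
save('w1c',cv2.resize(c[125:240,225:345],(626,600),interpolation=2))
print(fitc(p,[239.8,138.5,329,224.7],[.6,-.2]))
print(fite(p,[258.6,143.6,319.6,199.3],[.61,-.19]))
print('dot',onz(p,(287.5,183),.080))
E
```

```text
(array([ 0.59856303, -0.20036856]), array([ 0.79279577, -0.20901196, -0.79376282,  0.1617224 ]))
(array([ 0.61397184, -0.1881332 ]), array([-0.06170632, -3.42760053,  0.06122046,  3.6103719 ]))
dot [ 0.61206082 -0.18771213  0.08      ]
```

View pics/w1c.png

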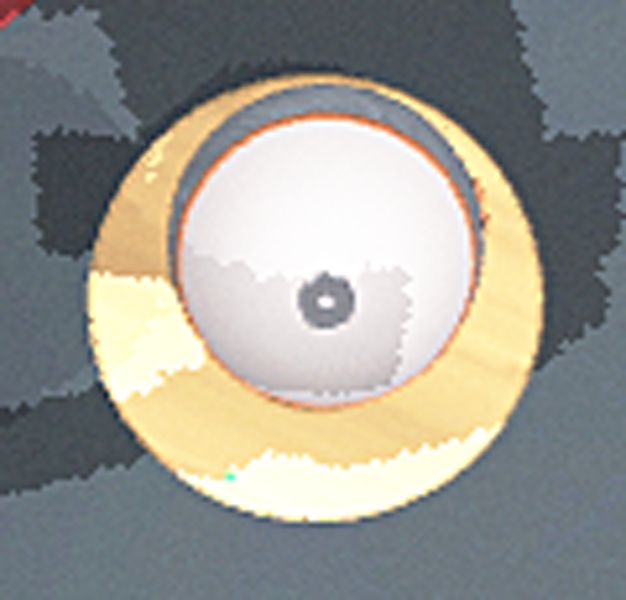

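```bash
python3 - <<'E'
from h import *
d=np.load('w1.npz');p=dict(W=d['W'],K=d['K'])
C,f=fitc(p,[241.7,138.8,329.5,225.3],[.6,-.2]);print(C,f)
E,f=fite(p,[257,140.7,317.6,203.6],[.61,-.19]);print(E,f)
dot=onz(p,(225+326/5.217,125+301/5.217),.080);print(dot)
for e in (E,dot[:2]): print(e-C,np.linalg.norm(e-C),np.degrees(np.arctan2(*(e-C)[::-1])))
E
```

```text
[ 0.5992569  -0.20157374] [ 0.11526864 -0.0088646  -0.11540951 -0.00111151]
[ 0.6122213  -0.18753828] [-0.23718523  0.10137482  0.23554973 -0.09184189]
[ 0.61221657 -0.18749367  0.08      ]
[0.01296439 0.01403547] 0.019106802785732964 47.27171124574085
[0.01295967 0.01408007] 0.019136391191864978 47.37272702420851
```

Request:
drive_tool(
  rows=[
    [0,0,4.9,0,0,0,0],
    [0,0,0,0.0244,0,0,0],
    [0,0,0,0.0244,0,0,0],
    [0,0,0,0.0244,0,0,0],
    [0,0,0,0,0,0.03,0],
    [0,0,0,0,0,0.03,0],
    [0,0,0,0,0,0.03,0],
    [0,0,0,0,0,0.03,0],
  ],
)

```text
time: 4.17
tool_pos: [0.6533, -0.1451, 0.0788]
tcp_rot: [2.878, 1.256, 0.001]
wrist_force: [-0.1, -0.2, -0.7]
width: -0.0
grip_force: 0.0
```

Request:
drive_tool(
  rows=[
    [0,0,0,0,0,0.03,0],
    [0,0,0,0,0,0.02,0],
    [0,0,0,0,0,0.009,0],
    [0,0,0,0,0,0,0],
    [0,0,0,0,0,0,0],
  ],
)

```text
time: 4.58
tool_pos: [0.6535, -0.1447, 0.0207]
tcp_rot: [2.879, 1.257, 0.0]
wrist_force: [-0.3, -0.8, -0.6]
width: 0.002
grip_force: 0.0
```

```bash
cat > look.py <<'E'
import sys
from h import *
s=status.read_state();M=R.from_rotvec(s['tcp_rot']).as_matrix()
C=np.array([.5993,-.2016]);P=np.array([.6122,-.1875])
print(s['time'],s['tool_pos'].round(4),'x',M[:,0].round(3),'y',M[:,1].round(3),s['wrist_force'].round(1))
d=s['tool_pos'][:2]-C;print('TCP from seat along x,y:',(d@M[:2,0]).round(4),(d@M[:2,1]).round(4))
out=[]
for n in ('scene','side'):
    p=cam(n);f=6.4 if n=='scene' else 6
    for m in sorted(masks_of(p,'speaker'),key=lambda m:-m['score']):
        print(n,round(m['score'],2),np.round(m['bbox'],1))
    a,b=pix(p,[[.6,-.2,.04]])[0].astype(int)
    out.append(cv2.resize(p['color'][b-40:b+40,a-33:a+33],(395,480),interpolation=2))
save(sys.argv[1],np.hstack(out))
E
python3 look.py b1
```

```text
4.5833 [ 0.6535 -0.1447  0.0207] x [0.68  0.734 0.   ] y [ 0.734 -0.68   0.   ] [-0.3 -0.8 -0.6]
TCP from seat along x,y: 0.0786 0.0011
scene 0.84 [180.4 258.9 218.2 293.8]
scene 0.75 [242.  207.1 276.3 239.8]
scene 0.68 [303.3 172.2 332.3 201.4]
side 0.8 [301.1 235.5 325.9 266.5]
side 0.79 [283.2 202.9 307.8 234. ]
side 0.69 [261.7 194.7 287.2 220. ]
side 0.27 [269.7 224.3 307.2 243. ]
```

View pics/b1.png

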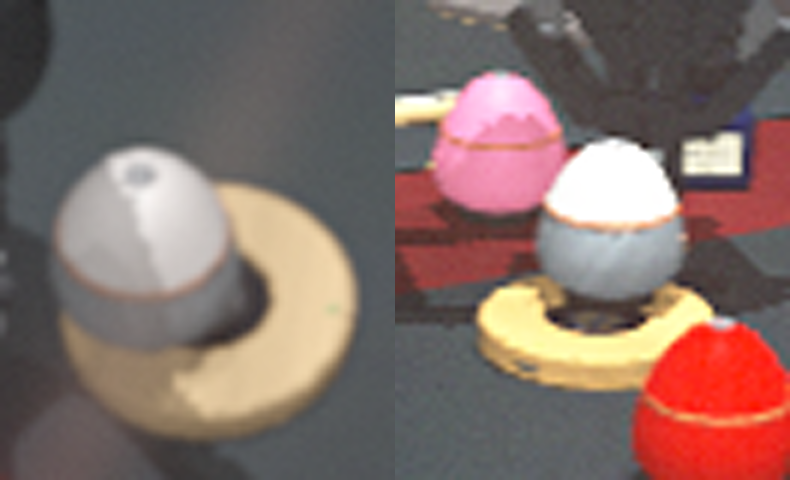

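Request:
drive_tool(
  rows=[
    [0,0,0,-0.004,-0.001,0,0],
    [0,0,0,-0.004,0,0,0],
    [0,0,0,-0.004,0,0,0],
    [0,0,0,-0.002,0,0,0],
    [0,0,0,-0.002,0,0,0],
    [0,0,0,-0.002,0,0,0],
    [0,0,0,-0.002,0,0,0],
    [0,0,0,-0.002,0,0,0],
  ],
)

```text
time: 5.45
tool_pos: [0.6382, -0.1592, 0.0205]
tcp_rot: [2.878, 1.259, 0.001]
wrist_force: [-0.3, 0.8, 1.1]
width: -0.001
grip_force: 0.6
```

Request:
drive_tool(
  rows=[
    [0,0,0,-0.0015,0,0,0],
    [0,0,0,-0.0015,0,0,0],
    [0,0,0,-0.0015,0,0,0],
    [0,0,0,-0.0015,0,0,0],
    [0,0,0,0,0,0,0],
    [0,0,0,0,0,0,0],
  ],
)

```text
time: 5.95
tool_pos: [0.6335, -0.1637, 0.0201]
tcp_rot: [-2.878, -1.259, 0.001]
wrist_force: [0.3, 0.5, -0.1]
width: 0.001
grip_force: 0.1
```

```bash
python3 look.py b2
```

```text
5.95 [ 0.6335 -0.1637  0.0201] x [ 0.679  0.734 -0.   ] y [ 0.734 -0.679 -0.   ] [ 0.3  0.5 -0.1]
TCP from seat along x,y: 0.051 -0.0006
scene 0.8 [250.4 208.4 281.1 240.7]
scene 0.64 [305.  172.4 331.9 198.5]
side 0.92 [282.3 206.5 305.1 236.5]
side 0.68 [261.9 196.2 286.8 222. ]
```

View pics/b2.png

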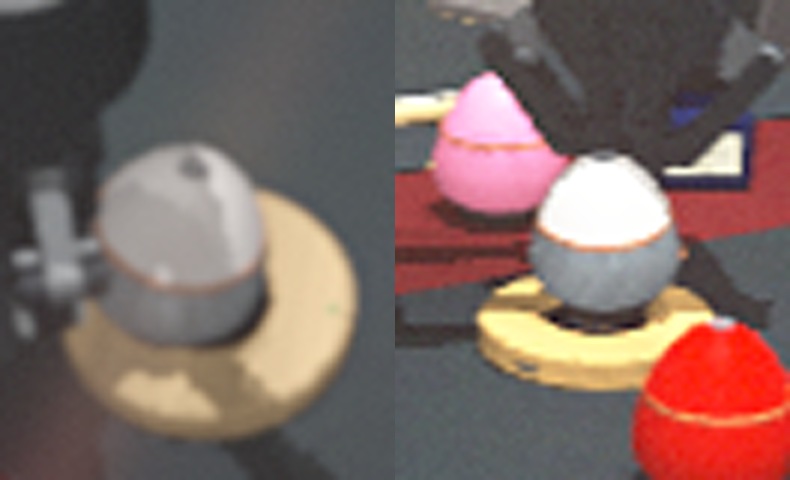

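Request:
drive_tool(
  rows=[
    [0,0,0,-0.0015,0,0,0],
    [0,0,0,-0.0015,0,0,0],
    [0,0,0,-0.0015,0,0,0],
    [0,0,0,-0.0015,0,0,0],
    [0,0,0,-0.001,0,0,0],
    [0,0,0,-0.001,0,0,0],
    [0,0,0,0,0,0,0],
    [0,0,0,0,0,0,0],
  ],
)

```text
time: 6.82
tool_pos: [0.6282, -0.1696, 0.0202]
tcp_rot: [-2.878, -1.259, 0.0]
wrist_force: [-0.7, 0.6, -0.8]
width: 0.001
grip_force: 0.3
```

```bash
python3 look.py b3
```

```text
6.8167 [ 0.6282 -0.1696  0.0202] x [ 0.679  0.734 -0.   ] y [ 0.734 -0.679 -0.   ] [-0.7  0.6 -0.8]
TCP from seat along x,y: 0.0431 -0.0005
scene 0.78 [181.1 259.8 216.9 295.8]
scene 0.77 [252.4 204.8 283.3 241.6]
scene 0.59 [305.7 174.8 332.5 199.3]
side 0.83 [265.2 195.6 284.6 218.8]
side 0.71 [297.6 235.  322.1 264.7]
side 0.6 [280.7 205.5 305.8 237.9]
side 0.37 [271.  227.  308.6 242.5]
```

View pics/b3.png

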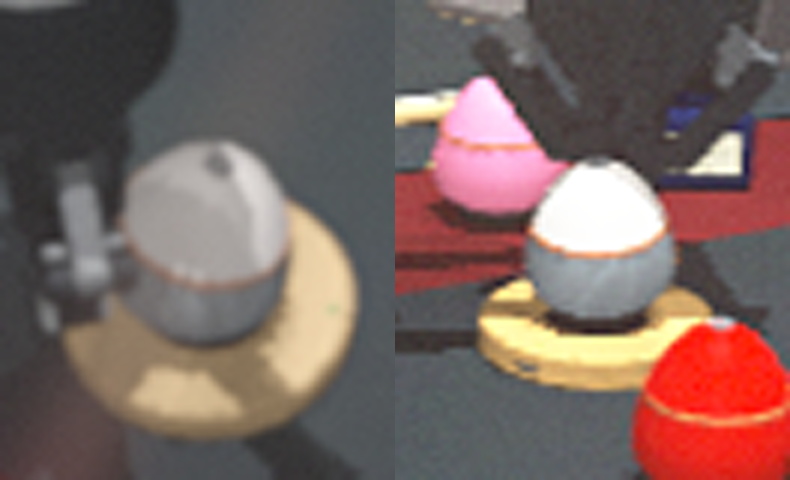

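Request:
drive_tool(
  rows=[
    [0,0,0,-0.001,0,0,0],
    [0,0,0,-0.001,0,0,0],
    [0,0,0,-0.001,0,0,0],
    [0,0,0,0,0,0,0],
    [0,0,0,0,0,0,0],
  ],
)

```text
time: 7.43
tool_pos: [0.6262, -0.1718, 0.0203]
tcp_rot: [-2.878, -1.259, 0.0]
wrist_force: [0.8, 0.6, -1.7]
width: 0.006
grip_force: 0.3
```

```bash
python3 look.py b4; python3 - <<'E'
from h import *
for n,o,f in (('scene',(33,40),(395/66,6)),('side',(33,40),(395/66,6))):
    p=cam(n);ab=pix(p,[[.6,-.2,.04]])[0].astype(int)
    print(n,'seated dot',(pix(p,[[.5993,-.2016,.077]])-ab+o)*f,'egg bbox',bb(pix(p,egg(.5993,-.2016,.011))).round(1))
E
```

```text
7.4333 [ 0.6262 -0.1718  0.0203] x [ 0.679  0.734 -0.   ] y [ 0.734 -0.679 -0.   ] [ 0.8  0.6 -1.7]
TCP from seat along x,y: 0.0402 -0.0005
scene 0.92 [257.7 203.3 286.7 239.1]
scene 0.85 [302.6 171.9 331.7 200.2]
scene 0.8 [181.  259.6 218.5 295.3]
side 0.71 [279.9 207.4 303.6 237.5]
side 0.58 [262.7 196.4 287.5 219.3]
side 0.57 [299.7 234.9 323.9 263.8]
scene seated dot [[200.25874791 165.0441102 ]] egg bbox [253.2 204.1 284.9 237.8]
side seated dot [[202.74989576 157.70541803]] egg bbox [277.7 206.9 303.  234. ]
```

View pics/b4.png

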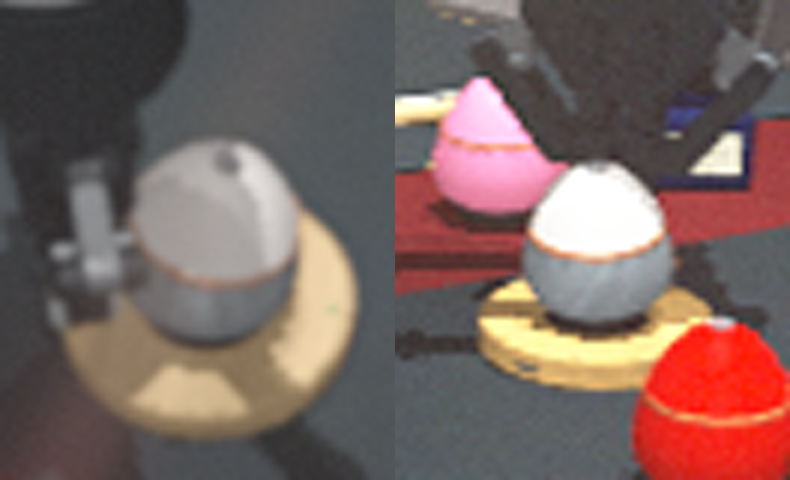

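Request:
drive_tool(
  rows=[
    [0,0,0,0.002,0,0,0],
    [0,0,0,0.003,0,0,0],
    [0,0,0,0.005,0,0,0],
    [0,0,0,0,0,0,0],
    [0,0,0,0,0,0,0],
    [0,0,0,0,0,0,0],
  ],
)

```text
time: 8.23
tool_pos: [0.6332, -0.1643, 0.0203]
tcp_rot: [2.878, 1.26, -0.0]
wrist_force: [0.4, -0.3, -0.6]
width: -0.002
grip_force: 0.0
```

```bash
python3 look.py b5; python3 - <<'E'
from h import *
p=cam('scene');ab=pix(p,[[.6,-.2,.04]])[0].astype(int)
print('start dot pred vs (140,174)',(pix(p,[[.6122,-.1875,.080]])-ab+(33,40))*(395/66,6))
E
```

```text
8.2333 [ 0.6332 -0.1643  0.0203] x [ 0.679  0.735 -0.   ] y [ 0.735 -0.679 -0.   ] [ 0.4 -0.3 -0.6]
TCP from seat along x,y: 0.0504 -0.0005
scene 0.85 [253.  203.7 284.1 240.5]
scene 0.68 [304.8 171.1 329.4 201.8]
scene 0.6 [182.5 260.3 217.4 295.1]
scene 0.16 [281.2 335.6 348.2 394.3]
side 0.87 [264.  196.1 283.6 221.9]
side 0.71 [300.8 237.3 323.1 266.8]
side 0.68 [280.3 208.  305.6 239.9]
start dot pred vs (140,174) [[138.3542199  170.41778964]]
```

View pics/b5.png

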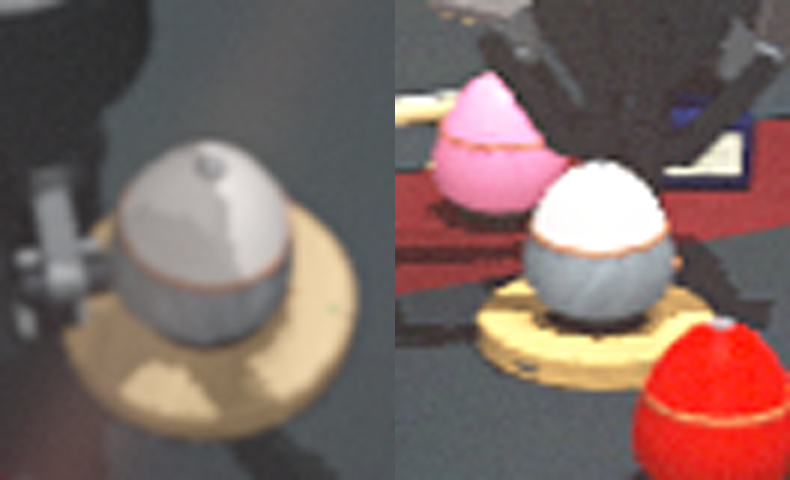

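Request:
drive_tool(
  rows=[
    [0,0,0,0.005,0,0,0],
    [0,0,0,0,0,-0.04,0],
    [0,0,0,0,0,-0.04,0],
    [0,0,0,0,0,-0.04,0],
    [0,0,0,-0.025,0,-0.02,0],
    [0,0,0,-0.025,0,0,0],
    [0,0,0,0,0,0,0],
    [0,0,0,0,0,0,0],
  ],
)

```text
time: 9.15
tool_pos: [0.6023, -0.198, 0.161]
tcp_rot: [2.879, 1.256, 0.001]
wrist_force: [0.5, 0.4, -0.3]
width: -0.003
grip_force: 0.0
```

```bash
cat > wl.py <<'E'
import sys
from h import *
p=cam('wrist');np.savez(sys.argv[1],W=p['W'],K=p['K'],c=p['color'])
for m in masks_of(p,'speaker'): print(m['score'],np.round(m['bbox'],1))
u=pix(p,[[.5993,-.2016,.014]])[0];b=(u-[60,62]).astype(int);print('crop origin',b)
save(sys.argv[1],cv2.resize(p['color'][b[1]:b[1]+115,b[0]:b[0]+120],(626,600),interpolation=2))
print(bb(pix(p,np.r_[circ(.5993,-.2016,.047,.014),circ(.5993,-.2016,.047,0)]))-np.r_[b,b], 'seated egg in crop px',(bb(pix(p,egg(.5993,-.2016,.011)))-np.r_[b,b])*5.217,'dot',(pix(p,[[.5993,-.2016,.077]])-b)*5.217)
E
python3 wl.py w2
```

```text
0.88 [144.6   0.  221.9  64.3]
0.75 [327.7 277.  384.7 307.8]
0.65 [253.9 165.7 322.2 233.5]
0.54 [372.3   3.9 526.5 177.3]
crop origin [226 131]
[ 11.58876165  11.28177329 109.82045207 107.6560745 ] seated egg in crop px [142.04102719 183.84119243 492.6326098  547.79252634] dot [[318.5991896  447.17877673]]
```

View pics/w2.png

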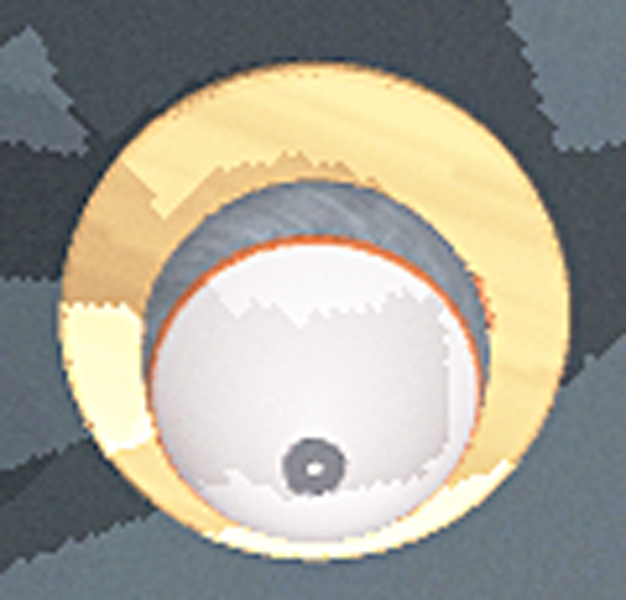

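```bash
cat > tilt.py <<'E'
from h import *
def tfit(f,b,c,org,s=5.217):
    d=np.load(f);p=dict(W=d['W'],K=d['K']);org=np.array(org)
    ob=np.r_[np.array(b)/s+np.r_[org,org],np.array(c)/s+org]
    base=egg(0,0,0);u=np.array([.679,.734]);n=np.array([.734,-.679])
    def mod(v):
        a=np.array([v[2]*u[0]+v[3]*n[0],v[2]*u[1]+v[3]*n[1]])  # lean vector
        Q=R.from_rotvec([-a[1],a[0],0])
        o=np.r_[np.array([.5993,-.2016])+(v[0]*u+v[1]*n),.011+.019*np.linalg.norm(a)]
        return np.r_[bb(pix(p,Q.apply(base)+o)),pix(p,Q.apply([[0,0,.066]])+o)[0]]
    r=least_squares(lambda v:mod(v)-ob,[0,0,-.01,.001],x_scale=[.001,.001,.02,.02])
    print('foot along x,y mm',(r.x[:2]*1e3).round(2),'lean x,y',r.x[2:].round(3),'res',r.fun.round(2))
E
python3 -c "
from tilt import *
tfit('w2.npz',[143,179,490,543],[314,467],[226,131])"
```

```text
foot along x,y mm [4.1  0.13] lean x,y [-0.096 -0.012] res [-0.63 -0.53  0.59  1.03  0.04 -0.39]
```

Request:
drive_tool(
  rows=[
    [0,0,0,0.0275,0,0,0],
    [0,0,0,0.0275,0,0,0],
    [0,0,0,0,0,0.0335,0],
    [0,0,0,0,0,0.0335,0],
    [0,0,0,0,0,0.0335,0],
    [0,0,0,0,0,0.0335,0],
    [0,0,0,0,0,0,0],
    [0,0,0,-0.005,0,0,0],
  ],
)

```text
time: 9.92
tool_pos: [0.6343, -0.1586, 0.0228]
tcp_rot: [-2.873, -1.259, 0.008]
wrist_force: [0.5, 0.1, 0.2]
width: 0.003
grip_force: 0.0
```

Request:
drive_tool(
  rows=[
    [0,0,0,-0.005,0,0,0],
    [0,0,0,-0.004,0,0,0],
    [0,0,0,-0.001,0,0.001,0],
    [0,0,0,-0.001,0,0.001,0],
    [0,0,0,-0.001,0,0.001,0],
  ],
)

```text
time: 10.33
tool_pos: [0.6294, -0.1702, 0.0251]
tcp_rot: [2.877, 1.257, 0.004]
wrist_force: [0.0, 0.4, 0.1]
width: -0.003
grip_force: 0.0
```

Request:
drive_tool(
  rows=[
    [0,0,0,-0.001,0,0.001,0],
    [0,0,0,-0.001,0,0.001,0],
  ],
)

```text
time: 10.5
tool_pos: [0.6274, -0.1711, 0.0218]
tcp_rot: [2.878, 1.259, 0.002]
wrist_force: [-0.7, -0.1, 1.1]
width: 0.003
grip_force: 0.4
```

```bash
python3 look.py b6
```

```text
10.5 [ 0.6274 -0.1711  0.0218] x [0.679 0.734 0.001] y [ 0.734 -0.679  0.001] [-0.7 -0.1  1.1]
TCP from seat along x,y: 0.0415 -0.0001
scene 0.91 [179.9 258.9 218.1 293.6]
scene 0.78 [254.5 206.  284.3 237.6]
scene 0.73 [305.2 171.9 329.7 202.6]
scene 0.33 [297.8 146.5 306.3 163.3]
side 0.94 [281.9 205.8 303.1 236.8]
side 0.8 [299.5 234.9 325.3 267.9]
side 0.66 [263.1 196.1 286.6 220.6]
```

```bash
cat > meas.py <<'E'
from h import *
from tilt import tfit
def meas(f):
    d=np.load(f);p=dict(W=d['W'],K=d['K']);s=5
    u=pix(p,[[.5993,-.2016,.014]])[0];o=(u-[60,65]).astype(int)
    c=cv2.resize(d['c'][o[1]:o[1]+130,o[0]:o[0]+120],None,fx=s,fy=s,interpolation=cv2.INTER_CUBIC).astype(float)
    ell=((pix(p,np.r_[circ(.5993,-.2016,.046,.014)])-o+.5)*s-.5).astype(np.int32)
    M=np.zeros(c.shape[:2],np.uint8);cv2.fillConvexPoly(M,ell,1)
    sat=(c[:,:,0]-c[:,:,2])/np.maximum(c.max(2),1)
    k=((sat<.16)&(c.max(2)>70)&(M>0)).astype(np.uint8)
    k=cv2.morphologyEx(cv2.morphologyEx(k,cv2.MORPH_CLOSE,np.ones((25,25))),cv2.MORPH_OPEN,np.ones((35,35)))
    n,_,st,ce=cv2.connectedComponentsWithStats(k);i=1+np.argmax(st[1:,4])
    b=st[i,:4];b=np.array([b[0],b[1],b[0]+b[2],b[1]+b[3]],float)
    e=(_==i);e=cv2.erode(e.astype(np.uint8),np.ones((75,75)))
    g=c.mean(2);bg=cv2.medianBlur(np.clip(g,0,255).astype(np.uint8),91).astype(float)
    m=((bg-g>25)&(e>0)&(bg>150)).astype(np.uint8);m=cv2.morphologyEx(m,cv2.MORPH_CLOSE,np.ones((9,9)))
    n2,_,s2,c2=cv2.connectedComponentsWithStats(m)
    if n2<2: print('no dot',b);return
    j=1+np.argmax(s2[1:,4]);print('bbox',b,'dot',c2[j].round(1),'area',s2[j,4])
    tfit(f,b,c2[j],o,s)
if __name__=='__main__':
    import sys
    for f in sys.argv[1:]: meas(f)
E
python3 meas.py w1.npz w2.npz
```

```text
bbox [101. 114. 461. 415.] dot [312.7 318. ] area 2359
foot along x,y mm [ 18.33 -11.1 ] lean x,y [0.016 0.183] res [ 4.41 -1.2  -5.6   1.28  1.15 -0.29]
bbox [ 95. 190. 469. 551.] dot [300.4 462.2] area 2854
foot along x,y mm [ 2.51 -6.65] lean x,y [-0.079  0.098] res [ 2.96  0.17 -3.74 -0.85  0.75  0.39]
```

```bash
sed -i 's/sat<.16/sat<TH/; s/def meas(f)/def meas(f,TH=.1)/' meas.py; python3 - <<'E'
from meas import *
for TH in (.12,.09,.06,.03):
    for f in ('w1.npz','w2.npz'):print(TH,f); meas(f,TH)
c=np.load('w1.npz')['c'];o=np.array([225,125])
for n,q in dict(white=(326,180),grey=(250,110),patch=(140,320),wood=(300,440),ring=(330,117)).items(): print(n,c[int(125+q[1]/5.217),int(225+q[0]/5.217)])
E
```

```text
0.12 w1.npz
bbox [140. 114. 460. 414.] dot [312.7 318. ] area 2359
foot along x,y mm [18.53 -3.81] lean x,y [0.007 0.059] res [ 1.5  -1.02 -1.67  1.28  0.17 -0.27]
0.12 w2.npz
bbox [134. 190. 468. 549.] dot [300.4 462.2] area 2854
foot along x,y mm [ 1.88 -0.43] lean x,y [-0.07  -0.005] res [-0.35  0.41  0.35 -0.54 -0.    0.12]
0.09 w1.npz
bbox [152. 114. 460. 414.] dot [312.7 318. ] area 2359
foot along x,y mm [18.56 -1.68] lean x,y [0.004 0.025] res [ 0.51 -0.93 -0.48  1.24 -0.03 -0.25]
0.09 w2.npz
bbox [135. 191. 468. 547.] dot [300.4 462.2] area 2854
foot along x,y mm [ 1.84 -0.29] lean x,y [-0.068 -0.007] res [-0.45  0.19  0.45 -0.18 -0.    0.01]
0.06 w1.npz
bbox [164. 114. 460. 414.] dot [312.7 318. ] area 2359
foot along x,y mm [18.64  0.06] lean x,y [ 0. -0.] res [-0.68 -0.88  0.6   1.21  0.06 -0.19]
0.06 w2.npz
bbox [136. 191. 467. 547.] dot [300.4 462.2] area 2854
foot along x,y mm [ 1.8  -0.29] lean x,y [-0.067 -0.007] res [-0.65  0.21  0.64 -0.17 -0.   -0.01]
0.03 w1.npz
bbox [164. 114. 459. 413.] dot [312.7 318. ] area 2359
foot along x,y mm [18.71 -0.  ] lean x,y [0. 0.] res [-0.73 -0.97  0.75  1.33  0.   -0.28]
0.03 w2.npz
bbox [140. 191. 467. 546.] dot [300.4 462.2] area 2854
foot along x,y mm [1.8 0.2] lean x,y [-0.066 -0.014] res [-1.08  0.17  1.02 -0.01  0.06 -0.09]
white [251 249 248]
grey [122 128 142]
patch [255 253 213]
wood [247 220 149]
ring [240 132  74]
```

Request:
drive_tool(
  rows=[
    [0,0,0,0.002,0,0,0],
    [0,0,0,0.013,0,0,0],
    [0,0,0,0,0,-0.04,0],
    [0,0,0,0,0,-0.04,0],
    [0,0,0,-0.025,0,-0.04,0],
    [0,0,0,-0.027,0,-0.02,0],
    [0,0,0,0,0,0,0],
    [0,0,0,0,0,0,0],
  ],
)

```text
time: 11.37
tool_pos: [0.6053, -0.1966, 0.159]
tcp_rot: [2.877, 1.256, 0.005]
wrist_force: [-0.3, -0.0, -0.3]
width: 0.002
grip_force: 0.0
```

```bash
sed -i 's/TH=.1)/TH=.06)/' meas.py; python3 wl.py w3 | head -0; python3 meas.py w3.npz; python3 -c "
from h import *
s=status.read_state();print(s['time'],s['tool_pos'])"
```

```text
bbox [141. 196. 469. 544.] dot [300.1 466.6] area 2789
foot along x,y mm [1.33 0.39] lean x,y [-0.057 -0.018] res [-1.08 -0.47  1.    0.96  0.08 -0.36]
11.4667 [ 0.60369033 -0.19498705  0.15543196]Exception ignored on flushing sys.stdout:
BrokenPipeError: [Errno 32] Broken pipe
```

```bash
python3 - <<'E'
from h import *
import meas
for k in range(2):
    p=cam('wrist');np.savez('w4',W=p['W'],K=p['K'],c=p['color']);meas.meas('w4.npz')
s=status.read_state();print(s['time'],s['tool_pos'],s['tcp_rot'])
# cradle refit: outline of wood
from tilt import tfit
d=np.load('w4.npz');c=d['c'].astype(float)
u=pix(p,[[.5993,-.2016,.014]])[0].astype(int)
sub=c[u[1]-70:u[1]+70,u[0]-70:u[0]+70];k=(((sub[:,:,0]-sub[:,:,2])/sub.max(2)>.12)&(sub[:,:,0]>110)).astype(np.uint8)
k=cv2.morphologyEx(k,cv2.MORPH_OPEN,np.ones((3,3)))
n,l,st,_=cv2.connectedComponentsWithStats(k);i=1+np.argmax(st[1:,4]);b=st[i];b=np.array([b[0],b[1],b[0]+b[2],b[1]+b[3]])+np.r_[u,u]-70-.5
print(b,bb(pix(p,np.r_[circ(.5993,-.2016,.047,.014),circ(.5993,-.2016,.047,0)])),fitc(p,b,[.6,-.2]))
E
```

```text
bbox [131. 194. 467. 547.] dot [298.  469.7] area 2856
foot along x,y mm [ 1.49 -0.31] lean x,y [-0.059 -0.008] res [-0.67 -0.5   0.66  0.92  0.01 -0.31]
bbox [135. 195. 470. 547.] dot [301.1 471.8] area 2905
foot along x,y mm [ 1.41 -0.28] lean x,y [-0.058 -0.01 ] res [-0.88 -0.6   0.85  1.23  0.02 -0.48]
11.5667 [ 0.60317854 -0.19464721  0.15431008] [-2.87523878 -1.25895505  0.00365446]
[238.5 146.5 338.5 222.5] [238.93382525 146.25284958 338.87086827 243.99752398] (array([ 0.60552979, -0.19424768]), array([ -0.48574083, -10.69632448,   0.47521301,  12.54107785]))
```

```bash
cat > ring.py <<'E'
from h import *
def obs(f):
    d=np.load(f);p=dict(W=d['W'],K=d['K']);s=5
    u=pix(p,[[.5993,-.2016,.014]])[0];o=(u-[60,65]).astype(int)
    c=cv2.resize(d['c'][o[1]:o[1]+130,o[0]:o[0]+120],None,fx=s,fy=s,interpolation=cv2.INTER_CUBIC).astype(float).clip(0,255)
    hs=cv2.cvtColor(c.astype(np.uint8),cv2.COLOR_RGB2HSV);H,S,V=[hs[:,:,i].astype(int) for i in range(3)]
    k=((H<15)&(S>70)&(V>110)).astype(np.uint8)
    n,l,st,_=cv2.connectedComponentsWithStats(cv2.dilate(k,np.ones((9,9))))
    i=1+np.argmax(st[1:,2]*st[1:,3]);q=np.argwhere((k>0)&(l==i))[:,::-1].astype(np.float32)
    e=cv2.fitEllipseDirect(q)
    for _ in range(4):   # drop outliers off the ring
        cx=np.array(e[0]);a=np.radians(e[2]);v=(q-cx)@np.array([[np.cos(a),-np.sin(a)],[np.sin(a),np.cos(a)]])
        r=np.hypot(*(v/(np.array(e[1])/2)).T);q=q[abs(r-1)<.04];e=cv2.fitEllipseDirect(q)
    g=c.mean(2);M=np.zeros(g.shape,np.uint8);cv2.ellipse(M,((e[0]),(e[1][0]-25,e[1][1]-25),e[2]),1,-1)
    bg=cv2.medianBlur(g.astype(np.uint8),91).astype(float)
    m=((bg-g>25)&(M>0)&(V<190)&(S<60)).astype(np.uint8);m=cv2.morphologyEx(m,cv2.MORPH_CLOSE,np.ones((9,9)))
    n,l,st,ce=cv2.connectedComponentsWithStats(m);j=1+np.argmax(st[1:,4])
    f2=lambda z:(np.array(z)+.5)/s-.5+o
    return p,f2(e[0]),np.array(e[1])/s,f2(ce[j]),len(q),st[j,4]
def ringell(p,P):
    e=cv2.fitEllipseDirect(pix(p,P).astype(np.float32));return np.array(e[0]),np.array(e[1])
def model(p,v,rr,hr):
    u=np.array([.679,.734]);n=np.array([.734,-.679]);a=v[2]*u+v[3]*n
    Q=R.from_rotvec([-a[1],a[0],0]);z=.011+.019*np.hypot(*a) if v[0]<.01 else .014
    o=np.r_[np.array([.5993,-.2016])+v[0]*u+v[1]*n,z]
    c,ax=ringell(p,Q.apply(circ(0,0,rr,hr))+o);return c,ax,pix(p,Q.apply([[0,0,.066]])+o)[0]
def cal():
    p,c,ax,d,n,a=obs('w1.npz')
    def f(v):
        m=model(p,[v[0],v[1],0,0],v[2],v[3]);return np.r_[m[0]-c,np.sort(m[1])-np.sort(ax),m[2]-d]
    r=least_squares(f,[.019,0,.0285,.033],x_scale=.001);return r.x[2:],r
def solve(f,g):
    p,c,ax,d,n,a=obs(f)
    r=least_squares(lambda v:np.r_[(lambda m:np.r_[m[0]-c,m[2]-d])(model(p,v,*g))],[.001,0,-.01,.001],x_scale=[.001,.001,.02,.02])
    print(f,'npx',n,'dot',a,'foot mm',(r.x[:2]*1e3).round(2),'lean',r.x[2:].round(3),'ring ax obs/mod',ax.round(2),model(p,r.x,*g)[1].round(2))
if __name__=='__main__':
    import sys
    g,r=cal();print('cal foot/rr/hr',r.x.round(4),r.fun.round(2))
    for f in sys.argv[1:]: solve(f,g)
E
python3 ring.py w1.npz w2.npz w3.npz w4.npz
```

```text
cal foot/rr/hr [ 0.019  -0.      0.0285  0.033 ] [ 0.32 -1.18  2.63  2.64  0.4   0.48]
w1.npz npx 4837 dot 2058 foot mm [ 0.86 -0.67] lean [ 0.004 -0.001] ring ax obs/mod [55.77 57.  ] [55.97 58.01]
w2.npz npx 5271 dot 2499 foot mm [-1.63 -1.06] lean [-0.015  0.   ] ring ax obs/mod [57.76 63.24] [61.95 65.7 ]
w3.npz npx 5329 dot 2390 foot mm [-1.64 -1.29] lean [-0.015  0.001] ring ax obs/mod [57.78 63.41] [62.02 65.88]
w4.npz npx 4098 dot 2466 foot mm [-1.87 -1.48] lean [-0.012  0.004] ring ax obs/mod [58.06 64.72] [62.77 66.87]
```

```bash
python3 - <<'E'
s=open('ring.py').read()
s=s.replace("r=least_squares(f,[.019,0,.0285,.033],x_scale=.001);return r.x[2:],r","r=lsq(f,[.019,0,.0285,.033],[.01]*4);return r.x[2:],r")
s=s.replace("r=least_squares(lambda v","r=lsq(lambda v").replace("x_scale=[.001,.001,.02,.02])","[.01,.01,.2,.2])")
s=s.replace("def ringell","def lsq(f,x0,sc):\n    x0=np.array(x0);sc=np.array(sc)\n    r=least_squares(lambda w:f(x0+(w-1)*sc),np.ones(4),diff_step=.02);r.x=x0+(r.x-1)*sc;return r\ndef ringell")
open('ring.py','w').write(s)
E
python3 ring.py w1.npz w2.npz w3.npz w4.npz
```

```text
cal foot/rr/hr [ 0.0194 -0.0004  0.0267  0.0395] [-0.   -0.01  0.    0.02  0.    0.  ]
w1.npz npx 4837 dot 2058 foot mm [19.42 -0.43] lean [-0.     0.001] ring ax obs/mod [55.77 57.  ] [55.79 57.02]
w2.npz npx 5271 dot 2499 foot mm [ 3.03 -0.67] lean [-0.079 -0.006] ring ax obs/mod [57.76 63.24] [58.18 63.34]
w3.npz npx 5329 dot 2390 foot mm [ 1.68 -0.59] lean [-0.06  -0.009] ring ax obs/mod [57.78 63.41] [58.48 63.36]
w4.npz npx 4098 dot 2466 foot mm [ 2.6  -0.44] lean [-0.074 -0.012] ring ax obs/mod [58.06 64.72] [59.06 64.48]
```

Request:
drive_tool(
  rows=[
    [0,0,0,0.025,0.001,0,0],
    [0,0,0,0.027,0,0,0],
    [0,0,0,0,0,0.03,0],
    [0,0,0,0,0,0.03,0],
    [0,0,0,0,0,0.03,0],
    [0,0,0,0,0,0.025,0],
    [0,0,0,0,0,0,0],
    [0,0,0,0,0,0,0],
  ],
)

```text
time: 12.23
tool_pos: [0.6374, -0.157, 0.038]
tcp_rot: [-2.873, -1.258, 0.009]
wrist_force: [0.7, 0.6, -0.2]
width: -0.001
grip_force: 0.0
```

Request:
drive_tool(
  rows=[
    [0,0,0,0,0,0,0],
  ],
)

```text
time: 12.32
tool_pos: [0.6405, -0.1582, 0.0419]
tcp_rot: [-2.878, -1.26, -0.0]
wrist_force: [0.8, 0.3, -0.7]
width: 0.001
grip_force: 0.0
```

```bash
cat > st.py <<'E'
from h import *
s=status.read_state();M=R.from_rotvec(s['tcp_rot']).as_matrix();d=s['tool_pos'][:2]-[.5993,-.2016]
print(s['time'],s['tool_pos'].round(4),'x',M[:,0].round(3),'along x,y',(d@[.679,.734]).round(4),(d@[.734,-.679]).round(4),s['wrist_force'].round(1))
E
python3 st.py
```

```text
12.3167 [ 0.6405 -0.1582  0.0419] x [0.678 0.735 0.   ] along x,y 0.0599 0.0008 [ 0.8  0.3 -0.7]
```

Request:
drive_tool(
  rows=[
    [0,0,0,0,-0.001,0.006,0],
    [0,0,0,0,0,0.006,0],
    [0,0,0,-0.005,0,0,0],
    [0,0,0,-0.005,0,0,0],
    [0,0,0,-0.003,0,0,0],
    [0,0,0,-0.001,0,0,0],
    [0,0,0,0,0,0,0],
  ],
)

```text
time: 12.9
tool_pos: [0.6295, -0.1687, 0.03]
tcp_rot: [2.878, 1.258, 0.001]
wrist_force: [-0.4, -0.2, 0.4]
width: 0.003
grip_force: 0.0
```

```bash
python3 st.py
```

```text
12.9 [ 0.6295 -0.1687  0.03  ] x [0.679 0.734 0.   ] along x,y 0.0447 -0.0002 [-0.4 -0.2  0.4]
```

Request:
drive_tool(
  rows=[
    [0,0,0,-0.001,0,0.0012,0],
    [0,0,0,-0.001,0,0.0012,0],
    [0,0,0,-0.001,0,0.0012,0],
    [0,0,0,-0.001,0,0.0012,0],
  ],
)

```text
time: 13.23
tool_pos: [0.6269, -0.171, 0.0246]
tcp_rot: [-2.878, -1.259, 0.0]
wrist_force: [0.7, 1.6, 0.1]
width: 0.001
grip_force: 0.6
```

Request:
drive_tool(
  rows=[
    [0,0,0,-0.001,0,0.0012,0],
    [0,0,0,-0.001,0,0.0012,0],
    [0,0,0,0,0,0.0012,0],
  ],
)

```text
time: 13.48
tool_pos: [0.6255, -0.1725, 0.021]
tcp_rot: [-2.878, -1.259, 0.0]
wrist_force: [1.0, 0.7, -0.7]
width: -0.0
grip_force: 0.4
```

```bash
python3 st.py; python3 look.py b7|tail -8
```

```text
13.4833 [ 0.6255 -0.1725  0.021 ] x [0.679 0.734 0.   ] along x,y 0.0391 -0.0006 [ 1.   0.7 -0.7]
13.4833 [ 0.6255 -0.1725  0.021 ] x [0.679 0.734 0.   ] y [ 0.734 -0.679 -0.   ] [ 1.   0.7 -0.7]
TCP from seat along x,y: 0.0391 -0.0005
scene 0.94 [256.5 205.8 285.8 240.3]
scene 0.94 [181.5 260.3 218.3 296.3]
scene 0.68 [304.5 169.7 333.3 201.4]
side 0.9 [264.4 195.2 289.  219.2]
side 0.76 [280.5 207.3 305.4 238.3]
side 0.73 [298.3 232.9 323.5 266.7]
```

Request:
drive_tool(
  rows=[
    [0,0,0,0.004,0,0,0],
    [0,0,0,0.008,0,0,0],
    [0,0,0,0.004,0,-0.03,0],
    [0,0,0,0,0,-0.035,0],
    [0,0,0,0,0,-0.035,0],
    [0,0,0,-0.02,0,-0.02,0],
    [0,0,0,-0.02,0,-0.01,0],
    [0,0,0,-0.01,0,-0.005,0],
  ],
)

```text
time: 14.35
tool_pos: [0.6036, -0.1986, 0.1596]
tcp_rot: [2.875, 1.258, 0.005]
wrist_force: [0.2, -0.2, -0.4]
width: -0.002
grip_force: 0.0
```

Request:
drive_tool(
  rows=[
    [0,0,0,0,0,0,0],
    [0,0,0,0,0,0,0],
    [0,0,0,0,0,0,0],
  ],
)

```text
time: 14.6
tool_pos: [0.6021, -0.1966, 0.1546]
tcp_rot: [-2.877, -1.258, 0.002]
wrist_force: [-0.3, 0.1, 0.3]
width: 0.002
grip_force: 0.0
```

```bash
cat > go.py <<'E'
from h import *
import sys
for k in (1,2):
    p=cam('wrist');np.savez(f'{sys.argv[1]}{k}',W=p['W'],K=p['K'],c=p['color'])
import ring
g,_=ring.cal()
for k in (1,2): ring.solve(f'{sys.argv[1]}{k}.npz',g)
E
python3 st.py; python3 go.py x
```

```text
14.6 [ 0.6021 -0.1966  0.1546] x [ 0.679  0.734 -0.   ] along x,y 0.0056 -0.0013 [-0.3  0.1  0.3]
x1.npz npx 5504 dot 2596 foot mm [-1.72 -0.74] lean [ 0.012 -0.003] ring ax obs/mod [60.38 64.21] [60.99 64.37]
x2.npz npx 5267 dot 2649 foot mm [-1.76 -0.76] lean [ 0.012 -0.003] ring ax obs/mod [60.39 64.22] [60.97 64.34]
```

```bash
python3 -c "
from h import *
print(workorder.finish_job())"
```

```text
the job is handed in; nothing more can be done
None
```

The job is handed in. My last camera check put the speaker in the cradle's seat about 1.9 mm off centre and upright to about 0.012 rad (limits 4 mm and 0.04 rad). The fingers were well clear of it, at about 14.7 s of the 45 s. The interface gave no verdict, and I did not re-measure the other things on the desk.

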